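# Seat a gauge ball in the three-point nest of a checking fixture

## Robot

A 7-joint arm with a two-finger parallel gripper is mounted at the origin on a cart in front of the work surface, level with it; the furniture and walls round the work are solid. World frame = base frame: x ahead of the robot, y to its left, z up, the work surface at z = 0. Lengths are in m, angles in rad, forces in N, time in s.
With the tool pointing down it reaches from about 0.4 to 0.85 m from the base axis. Payload 10.4 kg.
Tool frame: the origin (TCP) lies midway between the tips of the shut fingers; the grasp point (between the pads) lies 19 mm behind it; z points along the fingers, y is the line along which they close (so a half turn about z gives the same grasp; the last joint's range is limited). The gripper opens to 87 mm and grips with 3 to 60 N. Pads are 19 mm wide; open, the fingers measure 117 mm over their backs; the gripper's body (75 mm by 190 mm) begins 51 mm behind the grasp point.
Start: joints at [-1.335, 0.332, -0.065, 1.46, 0.022, 1.35, -0.088], TCP at [0.16, 0.604, 0.223] pointing down, gripper open.
Joint ranges: [-2.6, 2.6], [-0.5, 2.12], [-1.47, 1.34], [0.16, 2.42], [-1.27, 4.41], [0.06, 2.06], [-2.6, 2.6]. Speed limits (rad/s): [2.22, 2.22, 2.79, 2.79, 3.14, 3.14, 3.14].

## Interface

Orientations are given as a unit quaternion [x, y, z, w].
In Python, from bench import r gives the robot as it stands.
- The arm moves only by the tool carry_out, never from a script. Its argument "steps" is a list that holds one entry, the list of rows, each a list of 6 numbers: the shift along the tool's x, y, z in cm, then the turn, a rotation vector about the tool's x, y, z in rad. In form: [[[dx, dy, dz, wx, wy, wz], ...]]. A call has 1 to 20 rows; each row is the pose to reach, as a shift and turn from the pose commanded when the call began, along the tool's axes at that moment; what a row does not reach only later rows make up. A row lasts 1/12 s, in which the tool goes at most 41.7 mm and 7.16 degrees, less where a joint would pass 70% of its speed; a pose out of reach is approached as far as the arm can. A call with a gripper value outside its range is refused whole. "hand" is the closure, from -1 (fully open) to 1 (shut), set as the call begins (left out, the last holds). The fingers move at their own pace and stop on an object; "squeeze" is the grip in N (left out, the last holds). Time passes only in rows, so rows that repeat a pose let the fingers close. It gives the time, the measured TCP pose, the force, the opening and the grip force at its end, in the units of the state.
- r.read_state(): the state, without advancing time (a new reading comes with each control period).
- r.camera(name): name is "scene" or "top" or "wrist"; returns the picture (480x640x3 uint8, red, green, blue); there is no depth.
- r.camera_params(name): a dict with "fx", "fy", "cx", "cy" (pixels), "view" (4x4, takes a point from world to camera coordinates). Camera axes: x right, y up, looking along -z (the intrinsics and any distortion apply to the point x, -y, -z); pixel columns grow to the right and rows downward; lengths in m; the calibration is good to about 2 mm. The wrist camera is an equidistant fisheye: a pixel r from the principal point sees the ray r / f radians off the axis. A picture is of the moment at which its call begins: read the wrist's pose just before it. camera_params takes no time and is no camera call; for the wrist camera it gives the pose at the moment of the call.
- r.close_job(): hands the job in; it is judged then, once.
The state is a dict: "time": time; "joint_positions": joint angles; "joint_vel": joint speeds; "joint_torque": joint torques, N m; "ee_pos": TCP position; "eef_rot": TCP orientation; "ft_force": force on the tool from outside, world axes, zero at the start; "torque": the same for the moment, N m; "width": finger opening in m; "grip_force": force on a finger pad.
Only numpy, scipy, OpenCV 4.12 (cv2) and the standard library are available. Lean on these libraries where they do the work, as an engineer would, in place of code of your own. Each camera call takes 0.05 s, during which the arm holds its last target. There are 200 camera calls.

## Task

Take the steel ball off its cork ring, lay it on the low end of the checking fixture's sloping track and let it go there. Then push it up the track, under the clear guard, until it drops over the top and sits at rest touching both domes and the back stop of the nest. Do not let the ball fall onto the bench, and leave the wax block, sanding block and scrub brush where they are.

Things in the scene. Friction and masses are not known exactly. Their poses are not given: they have to be found in the camera images.
- ball_center (a point): Centre of the loose plain steel ball, 50 mm in diameter, 0.2 to 0.4 kg, polished and slippery. At the start it sits in the mouth of a cork ring and its centre is about 39 mm above the bench.
- ball: The same steel ball (its axes turn as it rolls; use ball_center for its position).
- ball_rest: Fixed cork ring standing on the bench, 42 mm outside diameter (narrower than the ball), 32 mm hole, 20 mm high; carries the ball at the start. It may stand to the left or to the right of the fixture. Origin: centre of its underside.
- fixture: Fixed checking fixture: dark steel base plate 255 x 100 x 12 mm with track, three-point nest, and a column with a dial gauge. Origin on the bench right under the seated ball's centre. +x runs along the track from its low loading end (plate ends at x = -175 mm) over the nest to the column (x = +58 mm), +y across to the left, +z up.
- track_low (a point): Where the ball's centre is when it rests at the low end of the track against the cross pin: fixture x = -114 mm, 56 mm above the bench, open to the sky. Axes as the fixture's. The cross pin (22 mm wide, axis at x = -136 mm) reaches 42 mm above the bench, 14 mm lower than the ball's centre: a finger can come in over it behind the ball.
- track_top (a point): Where the ball's centre is at the upper end of the rails: fixture x = -17 mm, 63 mm above the bench. Axes as the fixture's. From the low end to here the centre moves in a straight line. Once the centre is past fixture x = -13 mm, level with the domes, the ball drops forward into the nest by itself; push it on to about x = -6 mm to be sure (it can balance on the domes).
- track_mid (a point): Where the ball's centre is half-way up the track, fixture x = -67 mm. The track is two straight steel rails 8 mm thick, 30 mm over their outsides, open at both sides, from fixture x = -148 to -17 mm, rising 4 degrees toward the nest; a ball let go on it rolls back to a cross pin at the low end and stays there.
- gauge (a point): Centre of the dial of the fixed gauge above the guard, fixture (-11, 0, 184) mm, 54 mm across; it and its arm and column stand at fixture x = -13 mm and beyond, up to 212 mm above the bench.
- nest (a point): Where the ball's centre is when seated: fixture x = 0, y = 0, 59 mm above the bench, about 4 mm lower than at the top of the track. Seated, it touches left dome, right dome and back stop and nothing else.
- dome_left: Left steel pin with a domed top of 6 mm radius, part of the fixture. Origin: centre of the dome, fixture (-13, +20.8, 40) mm.
- dome_right: Right steel pin with a domed top of 6 mm radius, part of the fixture. Origin: centre of the dome, fixture (-13, -20.8, 40) mm.
- back_stop: Upright stop behind the nest with a round steel tip of 6 mm radius, a little below the height of the seated ball's centre, facing the track. Origin: centre of the tip, fixture (27.7, 0, 45) mm.
- guard_edge (a point): Middle of the lower front edge of the fixed clear guard plate, 124 mm above the bench, fixture x = -62 mm. The guard is 90 mm wide, 7 mm thick at its rim, and reaches back over upper track and nest to the column. To push the ball to the top a finger must reach about 30 mm in under this edge: the tool has to lean back 25 to 45 degrees, fingers pointing down and toward the nest.
- wax_block: Bystander: loose upright wax block 48 x 48 x 75 mm. Origin: centre of its underside. Stands on the side of the fixture opposite the cork ring.
- sanding_block: Bystander: loose brown sanding block 101 x 62 x 31 mm. Origin: centre of its underside.
- scrub_brush: Bystander: loose wooden scrub brush 130 x 58 x 39 mm. Origin: centre of its underside.

How it is judged:
On the way:
1. the ball rests released at the low end of the track (distance between ball_center and track_low below 0.012 m and linear speed of ball below 0.03 m/s and contact force between the fingers and ball below 0.05 N), for 0.2 s.
At the end, for the whole second after the job is handed in: The ball's centre is within 3 mm of its seated place in the nest, it presses on the left dome, the right dome and the back stop (more than 0.15 N each), it is at rest (below 0.02 m/s) and the fingers do not touch it (distance between ball_center and nest below 0.003 m and contact force between ball and dome_left above 0.15 N and contact force between ball and dome_right above 0.15 N and contact force between ball and back_stop above 0.15 N and linear speed of ball below 0.02 m/s and contact force between the fingers and ball below 0.05 N).
It fails at once if the ball falls onto the bench or floor (height (world z) of ball_center below 0.03 m).
It fails at once if the wax block is moved more than 25 mm (distance of wax_block from where it was at the start of the episode above 0.025 m).
It fails at once if the sanding block is moved more than 25 mm (distance of sanding_block from where it was at the start of the episode above 0.025 m).
It fails at once if the scrub brush is moved more than 25 mm (distance of scrub_brush from where it was at the start of the episode above 0.025 m).
It also fails if it takes over 56 s, if anything falls off the work surface, if the arm or the gripper's body presses on something with over 40 N, if the wrist force passes 120 N, or if a joint passes its speed limit or range.

## Working session

There is one attempt and no reset: what is moved stays moved. The work goes in short steps, Python scripts to look and compute and a tool call to move; the robot and the scene stay as the last step left them, time stands still between calls to the robot, and variables do not carry over. Pictures are saved under pics/ and viewed, at most 10 in all, crops included, and the job is handed in when it is done.

Besides the shell and the picture viewer there is one more tool, called as name(argument=value, ...) on one line, values as JSON. carry_out: Moves the arm, as the interface text tells. Its arguments: {"type":"object","properties":{"steps":{"type":"array","items":{"type":"array","items":{"type":"array","items":{"type":"number"}}}},"hand":{"type":"number"},"squeeze":{"type":"number"}},"required":["steps"]}

```bash
ls; mkdir -p pics
python3 - <<'E'
from bench import r
import cv2,numpy as np
s=r.read_state();print(s)
for n in("scene","top","wrist"):
    p=r.camera_params(n);print(n,p)
    cv2.imwrite(f"pics/{n}0.png",r.camera(n)[:,:,::-1])
E
```

```text
pics
{'time': 0.0, 'joint_positions': array([-1.33460615,  0.33288854, -0.06469742,  1.46096587,  0.02159619,
        1.34992202, -0.08847273]), 'joint_vel': array([-8.12810929e-04,  3.39233722e-05, -2.93986423e-04, -5.52820873e-04,
       -1.87274241e-04, -4.47160538e-04,  5.46178602e-04]), 'joint_torque': array([-6.14563692e-05, -6.23253894e+01,  2.48964335e-02, -3.89904392e+01,
       -6.11313432e-02,  3.97534075e-02,  1.95681737e-04]), 'ee_pos': array([0.15984753, 0.60379118, 0.22173182]), 'eef_rot': array([ 1.29011720e-01,  9.91642790e-01, -7.41583702e-04, -6.23147834e-05]), 'ft_force': array([-0.08276418, -0.78553106,  0.27362022]), 'torque': array([ 0.03344078,  0.00227642, -0.03221511]), 'grip_force': 0.0, 'width': 0.08692025626734418}
scene {'fx': 512.4556594198116, 'fy': 512.4556594198116, 'cx': 317.69858858677094, 'cy': 234.04000701655448, 'view': array([[ 0.83785743, -0.54587202, -0.00432043, -0.52024243],
       [ 0.31486695,  0.47679287,  0.82068713, -0.27193613],
       [-0.4459302 , -0.68897917,  0.5713615 , -0.94213696],
       [ 0.        ,  0.        ,  0.        ,  1.        ]])}
top {'fx': 436.3764681915895, 'fy': 436.3764681915895, 'cx': 322.83627175787393, 'cy': 241.61068235103752, 'view': array([[ 0.01254597, -0.99981216,  0.01477312, -0.06109585],
       [ 0.99841906,  0.01333531,  0.0546036 , -0.62212886],
       [-0.05479035,  0.01406471,  0.99839882, -1.28775991],
       [ 0.        ,  0.        ,  0.        ,  1.        ]])}
wrist {'fx': 371.64829954431775, 'fy': 371.64829954431775, 'cx': 317.9590993014762, 'cy': 240.8846350403007, 'view': array([[ 0.25531125,  0.96685761, -0.00159184, -0.62378488],
       [-0.93391859,  0.24618651, -0.259207  ,  0.03207079],
       [-0.25022438,  0.06766511,  0.96582048, -0.38878764],
       [ 0.        ,  0.        ,  0.        ,  1.        ]])}
```

View pics/scene0.png

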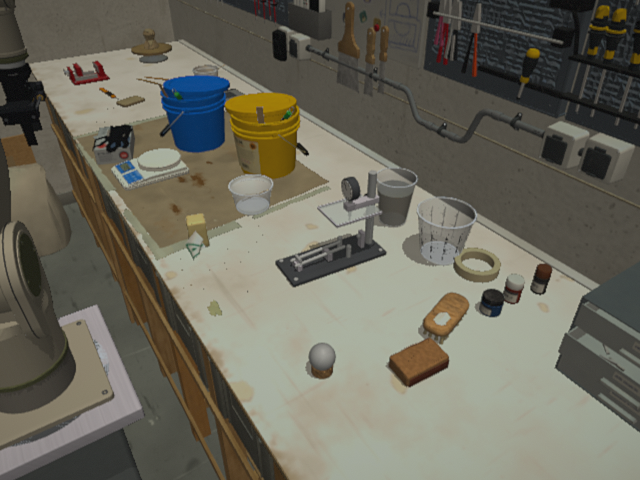

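View pics/top0.png

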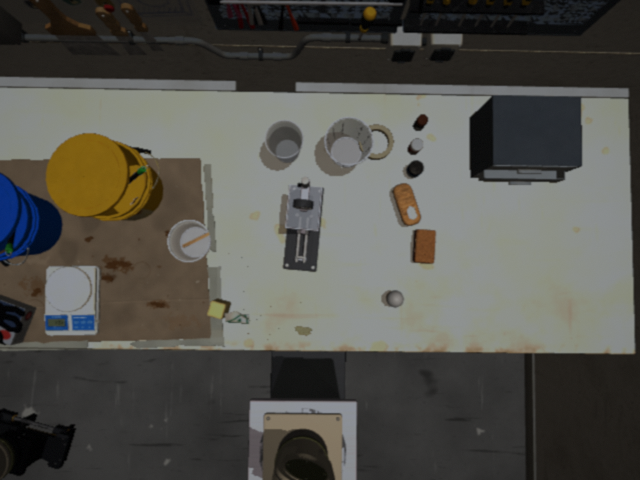

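The scene view shows the ball at about (321,356) on its ring, and the fixture at (330,240) with its low end at the left. In the top view the ball is at (393,298) and the fixture plate runs from (300,270) up to (306,186). The wax block is at (218,309), the sanding block at (424,246) and the brush at (405,204).

```bash
cat > h.py <<'E'
import numpy as np, cv2
from bench import r
def ray(p,u,v,fish=False):
    V=p["view"];R=V[:3,:3];c=-R.T@V[:3,3]
    x=(u-p["cx"])/p["fx"];y=(v-p["cy"])/p["fy"]
    if fish:
        t=np.hypot(x,y);k=np.sin(t)/t if t>1e-9 else 1.;d=np.array([x*k,-y*k,-np.cos(t)])
    else: d=np.array([x,-y,-1.])
    d=R.T@d;return c,d/np.linalg.norm(d)
def onz(p,u,v,z,fish=False):
    c,d=ray(p,u,v,fish);return c+d*(z-c[2])/d[2]
def tri(rays):
    A=np.zeros((3,3));b=np.zeros(3)
    for c,d in rays:
        M=np.eye(3)-np.outer(d,d);A+=M;b+=M@c
    X=np.linalg.solve(A,b);return X,[np.linalg.norm((np.eye(3)-np.outer(d,d))@(X-c)) for c,d in rays]
def proj(p,X,fish=False):
    q=p["view"][:3,:3]@np.asarray(X)+p["view"][:3,3];x,y,z=q[0],-q[1],-q[2]
    if fish:
        h=np.hypot(x,y);t=np.arctan2(h,z);x,y,z=x/h*t,y/h*t,1
    return p["cx"]+p["fx"]*x/z,p["cy"]+p["fy"]*y/z
E
python3 - <<'E'
import cv2,numpy as np
t=cv2.imread("pics/top0.png");s=cv2.imread("pics/scene0.png")
f=lambda i,x,y,w,h,k:cv2.resize(i[y:y+h,x:x+w],None,fx=k,fy=k,interpolation=cv2.INTER_CUBIC)
a=f(t,270,170,60,110,5)     # 300x550
b=f(s,265,165,125,125,4)     # 500x500
c=np.zeros((600,800,3),np.uint8);c[:550,:300]=a;c[:500,300:800]=b
c[500:600,300:400]=f(t,380,285,25,25,4);c[500:600,400:500]=f(s,300,335,50,50,2)
cv2.imwrite("pics/c1.png",c)
E
```

```text
(no output)
```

View pics/c1.png

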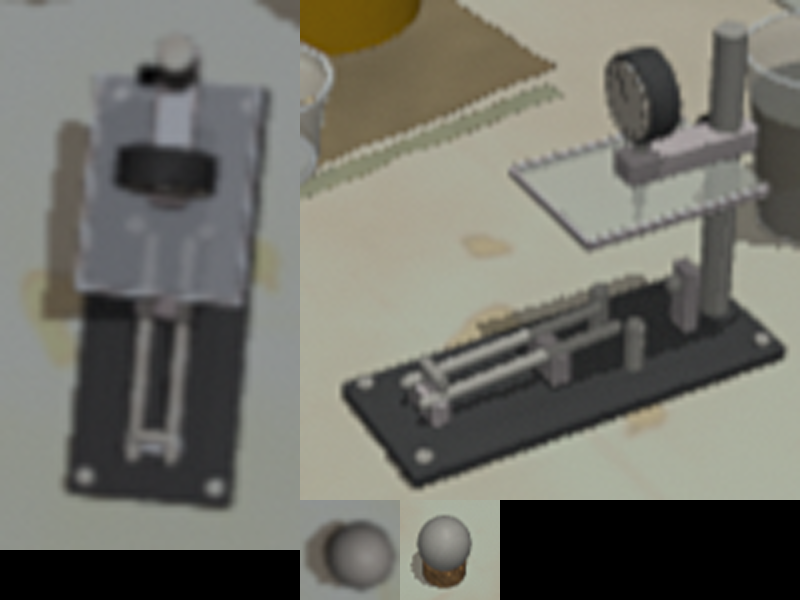

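The crop shows the plate corners, the screws, both rails with the cross pin at the low end, the guard rim and the ball clearly. I'll triangulate from these points.

Run:
```python
from h import *
P={n:r.camera_params(n) for n in("top","scene")}
T=lambda a,b:tri([ray(P["top"],*a),ray(P["scene"],*b)])
t=lambda x,y:(270+x/5-.4,170+y/5-.4)
s=lambda x,y:(265+(x-300)/4-.4,165+y/4-.4)
pr=lambda n,v:print(n,np.round(v[0]*1e3,1),np.round(np.array(v[1])*1e3,1))
pr("ball",T((380+62/4-.4,285+55/4-.4),(300+44/2-.25,335+43/2-.25)))
L=T(t(85,476),s(365,383));R=T(t(214,488),s(424,456))
pr("screwL",L);pr("screwR",R)
pr("cornerL",T(t(68,490),s(345,388)));pr("cornerR",T(t(230,505),s(418,487)))
pr("guardL",T(t(80,292),s(513,172)));pr("guardR",T(t(243,302),s(590,245)))
pr("farR screw z12",(onz(P["scene"],*s(762,340),.012),[0]))
pr("farR corner z12",(onz(P["scene"],*s(785,352),.012),[0]))
for a in((68,490),(230,505)): print(onz(P["top"],*t(*a),.012)*1e3)
# rails in top at z~.03 : low ends / pin
for a in((135,455),(175,460),(150,240),(189,240)): print("rail",onz(P["top"],*t(*a),.03)*1e3)
print("wax",onz(P["top"],218,309,.07))
```

```text
ball [ 457.4 -266.3   37.1] [0.8 0.8]
screwL [552.1  54.5  11.6] [0.2 0.2]
screwR [546.1 -22.9  11.9] [0.1 0.1]
cornerL [543.7  65.    4.6] [0. 0.]
cornerR [536.  -32.6   0.6] [0.1 0.1]
guardL [653.8  50.6 126.3] [1. 1.]
guardR [648.3 -38.2 126.9] [0.4 0.4]
farR screw z12 [775.5 -42.2  12. ] [0.]
farR corner z12 [779.4 -59.4  12. ] [0.]
[543.77208598  64.41913155  12.        ]
[536.0212281  -32.54939429  12.        ]
rail [564.99809142  23.90448104  30.        ]
rail [5.62348139e+02 2.54136906e-01 3.00000000e+01]
rail [692.64189757  17.02447263  30.        ]
rail [692.96995945  -6.12032211  30.        ]
wax [0.42460116 0.24266484 0.07      ]
```

```bash
cat >> h.py <<'E'
from scipy.spatial.transform import Rotation as Ro
YAW=np.radians(-4.7);O=np.array([.7135,.0013,0])
fx=np.array([np.cos(YAW),np.sin(YAW),0]);fy=np.array([-fx[1],fx[0],0]);fz=np.array([0,0,1.])
F=lambda x,y,z:O+(x*fx+y*fy+z*fz)/1000
def W(p):
    d=np.asarray(p)-O;return np.round(np.array([d@fx,d@fy,p[2]])*1e3,1)
def pose(lean):
    t=np.radians(lean);z=np.sin(t)*fx-np.cos(t)*fz
    return Ro.from_matrix(np.c_[np.cross(fy,z),fy,z])
def rows(targets,cur=None):
    "targets: (world pos, lean deg); prints tool rows from current pose"
    s=r.read_state();p0=s["ee_pos"];R0=Ro.from_quat(s["eef_rot"])
    for p,l in targets:
        d=R0.inv().apply(np.asarray(p)-p0)*100;w=(R0.inv()*pose(l)).as_rotvec()
        print(np.round(d,2).tolist(),np.round(w,3).tolist())
E
python3 - <<'E'
from h import *
rows([((.42,.25,.33),0),((.45,-.266,.25),0)])
E
```

```text
[-34.2, -27.57, -10.77] [-0.001, -0.0, -0.177]
[-50.31, -76.67, -2.72] [-0.001, -0.0, -0.177]
```

carry_out(steps=[[[-34.2,-27.6,-10.8,0,0,-0.177],[-34.2,-27.6,-10.8,0,0,-0.177],[-34.2,-27.6,-10.8,0,0,-0.177],[-34.2,-27.6,-10.8,0,0,-0.177],[-34.2,-27.6,-10.8,0,0,-0.177],[-34.2,-27.6,-10.8,0,0,-0.177],[-34.2,-27.6,-10.8,0,0,-0.177],[-34.2,-27.6,-10.8,0,0,-0.177],[-34.2,-27.6,-10.8,0,0,-0.177],[-34.2,-27.6,-10.8,0,0,-0.177],[-34.2,-27.6,-10.8,0,0,-0.177],[-34.2,-27.6,-10.8,0,0,-0.177],[-34.2,-27.6,-10.8,0,0,-0.177],[-34.2,-27.6,-10.8,0,0,-0.177]]], hand=-1)

```text
time: 1.32
ee_pos: [0.4194, 0.2504, 0.3302]
eef_rot: [0.041, 0.999, 0.0, -0.0]
ft_force: [-0.4, 0.1, 0.6]
width: 0.0869
grip_force: 0.0
```

Run:
```python
from h import *
print(r.read_state()["joint_positions"])
rows([((.47,-.266,.22),0)])
```

```text
[-0.86871685 -0.01851314  0.23479598  1.63889094  0.00388223  1.52118325
  0.85518641]
[-9.25, -51.05, 11.01] [0.0, -0.001, 0.001]
```

carry_out(steps=[[[-9.2,-51,11,0,0,0],[-9.2,-51,11,0,0,0],[-9.2,-51,11,0,0,0],[-9.2,-51,11,0,0,0],[-9.2,-51,11,0,0,0],[-9.2,-51,11,0,0,0],[-9.2,-51,11,0,0,0],[-9.2,-51,11,0,0,0],[-9.2,-51,11,0,0,0],[-9.2,-51,11,0,0,0],[-9.2,-51,11,0,0,0],[-9.2,-51,11,0,0,0],[-9.2,-51,11,0,0,0],[-9.2,-51,11,0,0,0],[-9.2,-51,11,0,0,0],[-9.2,-51,11,0,0,0]]])

```text
time: 2.65
ee_pos: [0.4705, -0.2641, 0.22]
eef_rot: [0.04, 0.999, 0.0, -0.001]
ft_force: [0.5, -0.1, -0.7]
width: 0.087
grip_force: 0.0
```

Run:
```python
from h import *
print(r.read_state()["joint_positions"],W(r.read_state()["ee_pos"]))
p=r.camera_params("wrist");print(p["view"].tolist())
im=r.camera("wrist");cv2.imwrite("pics/w1.png",im[:,:,::-1]);print(proj(p,(.4574,-.2663,.038),True))
```

```text
[-0.344171    0.17818062  0.87242282  1.72883803 -0.14134314  1.3013447
  2.04954991] [-220.4 -284.5  220. ]
[[0.07897693730051436, 0.9968763832105678, 0.000346369240935706, 0.22667318365490233], [-0.9631327955338721, 0.0763932483136624, -0.2579521075300579, 0.5038767956126927], [-0.2571728242675382, 0.02003866784762754, 0.9661576425455389, -0.2599145478472877], [0.0, 0.0, 0.0, 1.0]]
(np.float64(315.1144352015118), np.float64(205.35646067195395))
```

View pics/w1.png

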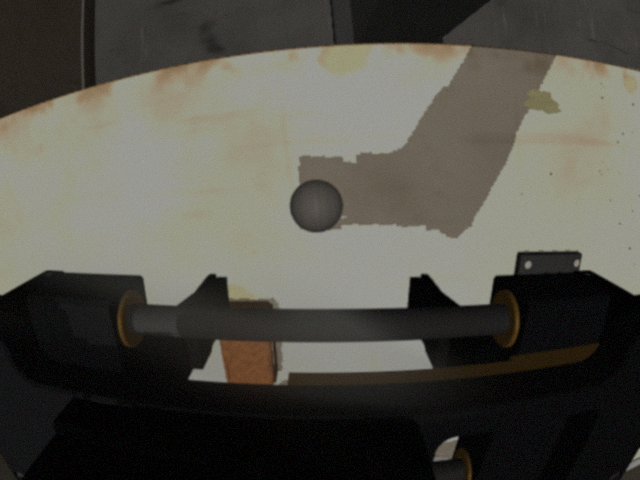

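The wrist view shows the ball at (316,205), against (315,205) predicted from the triangulation. The position holds. Next I lean the tool and descend.

Run:
```python
from h import *
B=np.array([.457,-.267,.038])
g=B+.019*pose(25).as_matrix()[:,2]
rows([(g+[0,0,.08],25),(g+[0,0,.04],25),(g,25)])
```

```text
[0.53, -0.44, 11.95] [0.002, -0.437, 0.003]
[0.53, -0.44, 15.95] [0.002, -0.437, 0.003]
[0.53, -0.44, 19.95] [0.002, -0.437, 0.003]
```

carry_out(steps=[[[0.53,-0.44,11.9,0,-0.437,0],[0.53,-0.44,11.9,0,-0.437,0],[0.53,-0.44,11.9,0,-0.437,0],[0.53,-0.44,11.9,0,-0.437,0],[0.53,-0.44,11.9,0,-0.437,0],[0.53,-0.44,11.9,0,-0.437,0],[0.53,-0.44,14,0,-0.437,0],[0.53,-0.44,16,0,-0.437,0],[0.53,-0.44,17.5,0,-0.437,0],[0.53,-0.44,19,0,-0.437,0],[0.53,-0.44,19.9,0,-0.437,0],[0.53,-0.44,19.9,0,-0.437,0],[0.53,-0.44,19.9,0,-0.437,0]]])

```text
time: 3.78
ee_pos: [0.4677, -0.2686, 0.0229]
eef_rot: [0.038, 0.975, -0.008, 0.218]
ft_force: [-0.5, -0.5, 0.1]
width: 0.0871
grip_force: 0.0
```

Run:
```python
from h import *
s=r.read_state();print(s["joint_positions"],s["ft_force"])
print(s["ee_pos"]-.019*Ro.from_quat(s["eef_rot"]).as_matrix()[:,2])
im=r.camera("wrist");cv2.imwrite("pics/w2.png",im[:,:,::-1])
```

```text
[ 0.33773218  0.16244589  0.24276324  2.24000254 -0.62419571  0.42248437
  2.59574285] [-0.50022404 -0.54378475  0.05673515]
[ 0.45960224 -0.26796674  0.04006461]
```

View pics/w2.png

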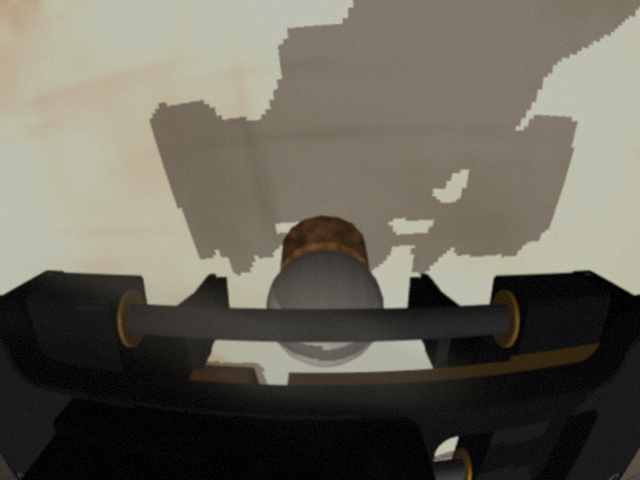

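The ball sits between the fingers: its centre is at column 323 and the fingers are at 218 and 420. I close now.

carry_out(steps=[[[0,0,0,0,0,0],[0,0,0,0,0,0],[0,0,0,0,0,0],[0,0,0,0,0,0],[0,0,0,0,0,0],[0,0,0,0,0,0],[0,0,0,0,0,0],[0,0,0,0,0,0],[0,0,0,0,0,0],[0,0,0,0,0,0],[0,0,0,0,0,0],[0,0,0,0,0,0]]], hand=1, squeeze=25)

```text
time: 4.83
ee_pos: [0.4651, -0.2677, 0.0218]
eef_rot: [0.039, 0.975, -0.008, 0.217]
ft_force: [-0.2, 6.6, 5.2]
width: 0.0488
grip_force: 25.0
```

Run:
```python
from h import *
g=F(-114,0,57)
s=r.read_state();print(s["joint_positions"],Ro.from_quat(s["eef_rot"]).as_matrix()[:,2])
n=.019*pose(25).as_matrix()[:,2]
rows([(s["ee_pos"]+[0,0,.1],25),(g+n+[-.03,-.0,.08],25)])
```

```text
[ 0.33109022  0.1604949   0.25092642  2.2450508  -0.62621492  0.42268578
  2.59782489] [ 0.42198776 -0.03136373 -0.90605886]
[-4.23, 0.02, -9.06] [0.003, 0.001, 0.002]
[-12.34, 28.59, -4.99] [0.003, 0.001, 0.002]
```

carry_out(steps=[[[-0.4,0,-0.9,0,0,0],[-1.3,0,-2.7,0,0,0],[-2.1,0,-4.5,0,0,0],[-3.2,0,-6.8,0,0,0],[-4.2,0,-9,0,0,0],[-4.2,1,-9,0,0,0],[-4.6,3,-8.8,0,0,0],[-5.4,5.5,-8.4,0,0,0],[-6.2,8,-8,0,0,0],[-7,10.5,-7.6,0,0,0],[-7.8,13,-7.2,0,0,0],[-8.6,15.5,-6.8,0,0,0],[-9.4,18,-6.4,0,0,0],[-10.2,20.5,-6,0,0,0],[-10.8,23,-5.7,0,0,0],[-11.5,25.5,-5.3,0,0,0],[-12,27.5,-5.1,0,0,0],[-12.3,28.6,-5,0,0,0],[-12.3,28.6,-5,0,0,0],[-12.3,28.6,-5,0,0,0]]])

```text
time: 6.5
ee_pos: [0.5769, 0.0083, 0.118]
eef_rot: [0.039, 0.976, -0.009, 0.216]
ft_force: [-0.9, -0.9, -3.7]
width: 0.0488
grip_force: 25.0
```

Run:
```python
from h import *
s=r.read_state();print(s["joint_positions"],W(s["ee_pos"]),s["width"])
t=r.camera("top");sc=r.camera("scene");w=r.camera("wrist")
f=lambda i,x,y,w,h,k:cv2.resize(i[y:y+h,x:x+w],None,fx=k,fy=k,interpolation=cv2.INTER_CUBIC)
c=np.zeros((600,800,3),np.uint8)
c[:400,:400]=f(sc,265,165,100,100,4);c[:360,400:720]=f(t,270,190,80,90,4);c[400:600,:400]=cv2.resize(w,(400,300))[60:260]
cv2.imwrite("pics/c2.png",c[:,:,::-1])
```

```text
[-0.03605861  0.04531125 -0.11980849  2.10727877  0.19267089  0.57320916
  1.19593348] [-136.7   -4.2  118. ] 0.04876702607823858
```

View pics/c2.png

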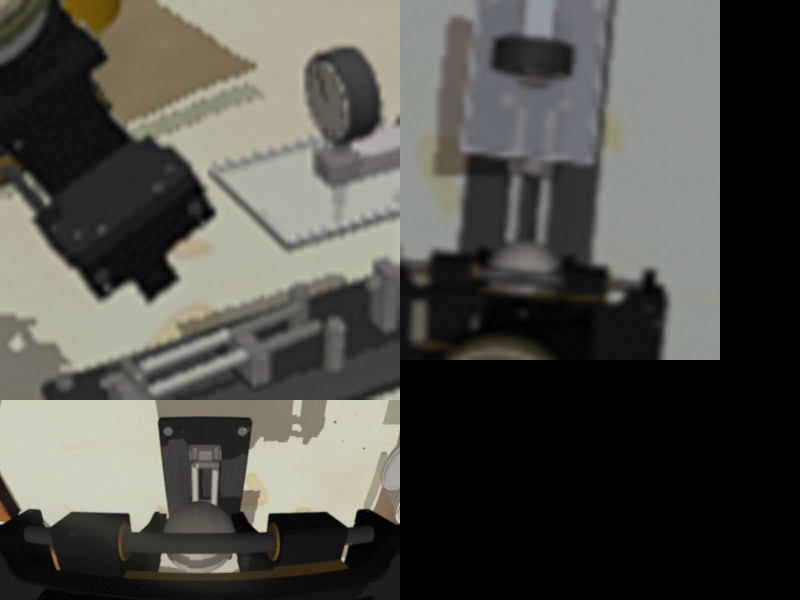

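The ball is held, and the wrist view shows the fixture's low-end screws at about (269,147) and (389,147) full-size. I use them to check the fixture pose.

Run:
```python
from h import *
p=r.camera_params("wrist");w=r.camera("wrist")
g=cv2.cvtColor(w,cv2.COLOR_RGB2GRAY)
print("screws expected fixture: L,R", W([.5521,.0545,.0118]),W([.5461,-.0229,.0118]))
# refine screws: centroid of bright blob near guesses
for u,v in((268.8,147.2),(388.8,147.2)):
    u0,v0=int(u),int(v);c=g[v0-9:v0+10,u0-9:u0+10].astype(float)
    m=(c>(c.min()+c.max())/2);ys,xs=np.nonzero(m);q=(u0-9+xs.mean(),v0-9+ys.mean())
    print(q,m.sum(),W(onz(p,*q,.012,True)))
for u,v in((252.8,124.8),(403,124.8)): print("corner",W(onz(p,u,v,.012,True)))
for row in(200,215,230): print(row,g[row,290:365].tolist())
```

```text
screws expected fixture: L,R [-165.2   39.8   11.8] [-164.9  -37.8   11.8]
(np.float64(268.61392405063293), np.float64(145.49367088607596)) 158 [-164.   -38.9   12. ]
(np.float64(387.96638655462186), np.float64(145.19327731092437)) 119 [-164.6   39.8   12. ]
corner [-179.2  -48.2   12. ]
corner [-179.7   48.4   12. ]
200 [62, 65, 62, 59, 62, 63, 63, 60, 65, 56, 63, 62, 59, 59, 59, 68, 90, 103, 106, 100, 101, 100, 101, 122, 157, 173, 165, 141, 115, 110, 103, 111, 108, 106, 112, 110, 111, 106, 109, 111, 111, 111, 110, 110, 111, 107, 110, 111, 112, 114, 111, 112, 115, 113, 110, 108, 102, 106, 105, 103, 87, 62, 35, 37, 48, 51, 61, 56, 63, 55, 57, 57, 55, 61, 59]
215 [57, 59, 58, 58, 57, 61, 65, 63, 54, 61, 56, 61, 61, 61, 62, 67, 88, 120, 147, 161, 174, 177, 179, 172, 159, 147, 126, 97, 67, 38, 34, 28, 35, 30, 37, 58, 58, 59, 59, 61, 58, 59, 56, 59, 58, 55, 61, 60, 79, 108, 136, 155, 168, 174, 180, 178, 166, 155, 137, 109, 70, 50, 36, 39, 49, 52, 56, 52, 55, 56, 56, 57, 60, 57, 56]
230 [55, 58, 60, 57, 57, 60, 55, 61, 58, 59, 59, 60, 54, 64, 58, 60, 71, 108, 141, 157, 167, 176, 177, 170, 167, 149, 130, 95, 66, 39, 29, 31, 38, 42, 52, 57, 60, 61, 60, 55, 55, 60, 56, 57, 54, 58, 59, 66, 90, 124, 149, 163, 172, 179, 176, 171, 162, 143, 116, 80, 44, 40, 44, 54, 65, 57, 60, 55, 61, 53, 63, 59, 62, 53, 60]
```

Run:
```python
from h import *
n=.019*pose(25).as_matrix()[:,2]
rows([(F(-111,.4,z)+n,25) for z in(90,70,57.5)])
```

```text
[-1.09, 0.63, 5.56] [-0.001, -0.0, -0.001]
[-0.25, 0.63, 7.37] [-0.001, -0.0, -0.001]
[0.28, 0.63, 8.5] [-0.001, -0.0, -0.001]
```

carry_out(steps=[[[-0.3,0.2,1.4,0,0,0],[-0.6,0.4,2.8,0,0,0],[-0.9,0.6,4.2,0,0,0],[-1.1,0.63,5.5,0,0,0],[-0.8,0.63,6.2,0,0,0],[-0.5,0.63,6.8,0,0,0],[-0.25,0.63,7.3,0,0,0],[-0.25,0.63,7.3,0,0,0],[-0.25,0.63,7.3,0,0,0],[-0.25,0.63,7.3,0,0,0]]])

```text
time: 7.53
ee_pos: [0.6114, 0.0114, 0.0545]
eef_rot: [0.04, 0.975, -0.009, 0.217]
ft_force: [-1.2, 0.3, -3.9]
width: 0.0489
grip_force: 25.0
```

Run:
```python
from h import *
s=r.read_state();n=.019*pose(25).as_matrix()[:,2]
print(W(s["ee_pos"]-n),s["ft_force"],s["joint_positions"])
rows([(F(-111,.4,z)+n,25) for z in(62,57.5)])
```

```text
[-110.6    1.7   71.7] [-1.16694717  0.29522929 -3.88628512] [-0.05896789  0.21315741 -0.09752911  2.07873958  0.2812468   0.43774066
  1.10885627]
[0.45, -0.13, 0.86] [0.0, 0.002, 0.0]
[0.64, -0.13, 1.27] [0.0, 0.002, 0.0]
```

carry_out(steps=[[[0.15,-0.1,0.3,0,0,0],[0.3,-0.13,0.6,0,0,0],[0.45,-0.13,0.9,0,0,0],[0.55,-0.13,1.1,0,0,0],[0.62,-0.13,1.25,0,0,0],[0.62,-0.13,1.25,0,0,0],[0.62,-0.13,1.25,0,0,0],[0.62,-0.13,1.25,0,0,0]]])

```text
time: 8.2
ee_pos: [0.6108, 0.0102, 0.0399]
eef_rot: [0.04, 0.975, -0.009, 0.217]
ft_force: [-0.3, 0.4, -3.3]
width: 0.0486
grip_force: 25.0
```

Run:
```python
from h import *
s=r.read_state();n=.019*pose(25).as_matrix()[:,2]
print(W(s["ee_pos"]-n),s["ft_force"])
sc=r.camera("scene")
cv2.imwrite("pics/c3.png",cv2.resize(sc[170:295,260:400],None,fx=5,fy=4.5,interpolation=cv2.INTER_CUBIC)[:,:,::-1])
```

```text
[-111.1    0.4   57.1] [-0.32815229  0.37247835 -3.25444078]
```

View pics/c3.png

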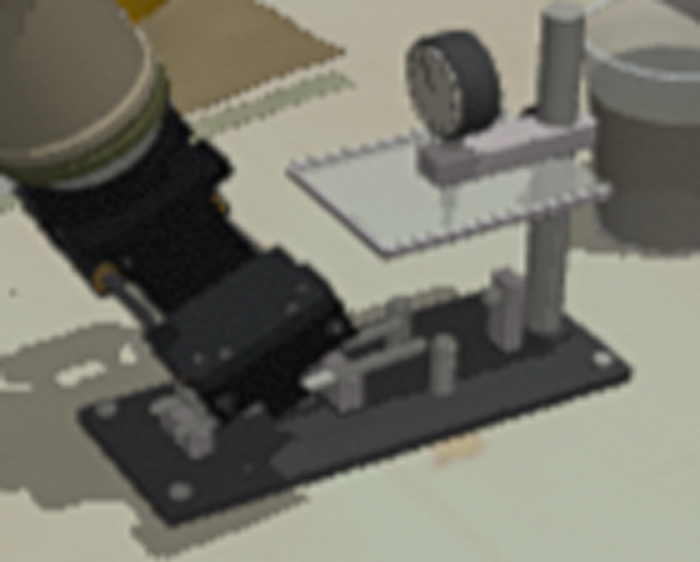

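The fingers are straddling the track behind the pin posts at about (185,425) in the crop, and the guard is clear. I ease down 1 mm and release.

carry_out(steps=[[[0.03,0,0.07,0,0,0],[0.04,0,0.1,0,0,0],[0.04,0,0.1,0,0,0],[0.04,0,0.1,0,0,0]]])

```text
time: 8.58
ee_pos: [0.6111, 0.0103, 0.0391]
eef_rot: [0.04, 0.975, -0.009, 0.217]
ft_force: [0.1, 0.2, -0.8]
width: 0.0484
grip_force: 25.0
```

carry_out(steps=[[[0.04,0,0,0,0,0],[0.04,0,0,0,0,0],[0,0,0,0,0,0],[0,0,0,0,0,0],[0,0,0,0,0,0],[0,0,0,0,0,0],[0,0,0,0,0,0],[0,0,0,0,0,0],[0,0,0,0,0,0],[0,0,0,0,0,0],[0,0,0,0,0,0],[0,0,0,0,0,0]]], hand=-1)

```text
time: 9.58
ee_pos: [0.6109, 0.0101, 0.0388]
eef_rot: [0.04, 0.975, -0.009, 0.217]
ft_force: [0.4, -0.0, 1.2]
width: 0.0868
grip_force: 0.0
```

Run:
```python
from h import *
s=r.read_state();n=.019*pose(25).as_matrix()[:,2]
print(W(s["ee_pos"]-n),s["ft_force"])
p=r.camera_params("wrist");print(proj(p,F(-114,0,56),True))
w=r.camera("wrist");cv2.imwrite("pics/w4.png",w[:,:,::-1])
```

```text
[-111.     0.3   56. ] [ 0.37303635 -0.0353095   1.20423161]
(np.float64(318.46293170352953), np.float64(311.29221125287205))
```

View pics/w4.png

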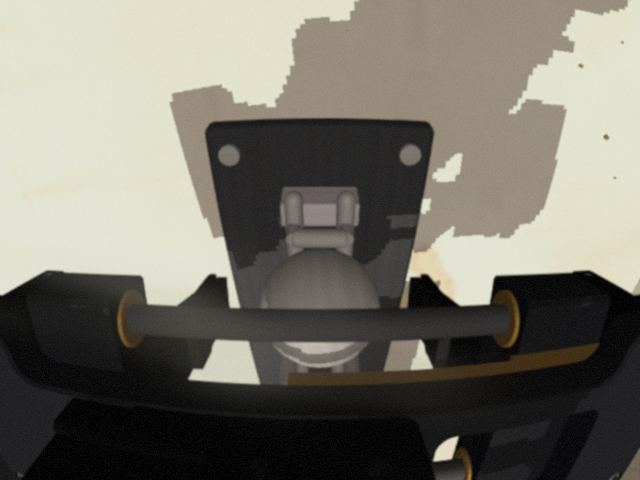

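The ball lies on the rails against the pin, centred at (320,308) against (318,311) predicted, with both fingers clear. I back out along the tool axis, then part-close the fingers for pushing.

carry_out(steps=[[[0,0,-1.5,0,0,0],[0,0,-3.5,0,0,0],[0,0,-5.5,0,0,0],[0,0,-7.5,0,0,0],[0,0,-9,0,0,0],[0,0,-9,0,0,0],[0,0,-9,0,0,0]]])

```text
time: 10.22
ee_pos: [0.5733, 0.0132, 0.1211]
eef_rot: [0.04, 0.975, -0.009, 0.217]
ft_force: [0.5, -1.1, 0.1]
width: 0.0873
grip_force: 0.0
```

carry_out(steps=[[[0,0,0,0,0,0],[0,0,0,0,0,0],[0,0,0,0,0,0],[0,0,0,0,0,0],[0,0,0,0,0,0],[0,0,0,0,0,0],[0,0,0,0,0,0],[0,0,0,0,0,0],[0,0,0,0,0,0],[0,0,0,0,0,0]]], hand=0.68)

```text
time: 11.05
ee_pos: [0.5729, 0.0132, 0.1204]
eef_rot: [0.04, 0.975, -0.009, 0.217]
ft_force: [0.3, -0.3, -0.8]
width: 0.028
grip_force: 0.0
```

Run:
```python
from h import *
s=r.read_state();print(W(s["ee_pos"]),s["width"],s["joint_positions"])
p=r.camera_params("wrist");w=r.camera("wrist");cv2.imwrite("pics/w5.png",w[:,:,::-1])
print(proj(p,F(-114,0,56),True),proj(p,s["ee_pos"],True))
g=cv2.cvtColor(w,cv2.COLOR_RGB2GRAY);
rows([(F(-172,.3,105),30),(F(-172,.3,75),30),(F(-160,.3,60.5),30)])
```

```text
[-141.1    0.3  120.4] 0.028034707527223805 [-0.04068191  0.03320007 -0.12793979  2.11494806  0.20028476  0.5776585
  1.17639239]
(np.float64(318.2810482014444), np.float64(250.27674069305152)) (np.float64(319.1186926863089), np.float64(297.67177222728594))
[3.45, -0.0, 0.08] [0.0, -0.087, 0.0]
[4.72, -0.0, 2.8] [0.0, -0.087, 0.0]
[4.24, -0.01, 4.62] [0.0, -0.087, 0.0]
```

View pics/w5.png

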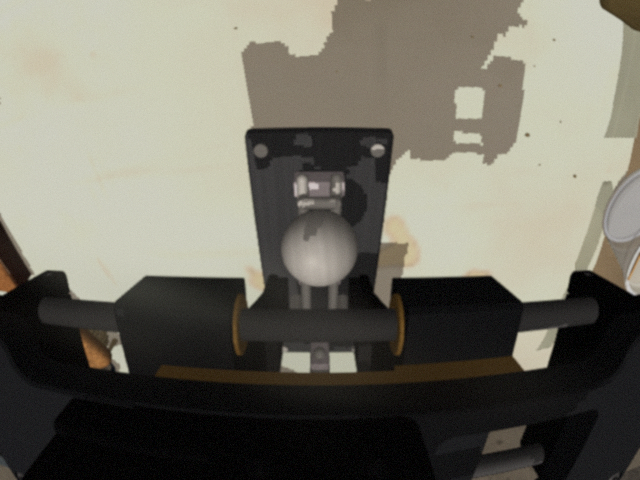

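The ball rests at (320,247), as predicted, and the fingers are still closing. I go behind it.

carry_out(steps=[[[1.7,0,0,0,-0.04,0],[3.4,0.04,0.1,0,-0.087,0],[3.8,0.04,1,0,-0.087,0],[4.3,0.04,2,0,-0.087,0],[4.7,0.04,2.8,0,-0.087,0],[4.55,0.04,3.5,0,-0.087,0],[4.4,0.04,4.1,0,-0.087,0],[4.24,0.04,4.6,0,-0.087,0],[4.24,0.04,4.6,0,-0.087,0],[4.24,0.04,4.6,0,-0.087,0]]])

```text
time: 11.93
ee_pos: [0.5544, 0.0151, 0.0607]
eef_rot: [0.04, 0.965, -0.011, 0.259]
ft_force: [0.7, -0.2, -0.6]
width: 0.0139
grip_force: 0.0
```

Run:
```python
from h import *
s=r.read_state();print(W(s["ee_pos"]),s["width"],s["joint_positions"],s["ft_force"])
rows([(F(-160+k*10,.7,60.5+max(0,k-1.5)*.7),30) for k in range(1,7)])
```

```text
[-159.7    0.7   60.7] 0.013850271448363169 [-0.05229646  0.06291194 -0.1479679   2.27657107  0.47207838  0.32940316
  0.87946413] [ 0.65820747 -0.15842867 -0.58444972]
[-0.83, -0.0, 0.5] [0.0, 0.0, -0.0]
[-1.72, -0.0, 0.97] [0.0, 0.0, -0.0]
[-2.62, -0.0, 1.41] [0.0, 0.0, -0.0]
[-3.52, -0.0, 1.85] [0.0, 0.0, -0.0]
[-4.42, -0.0, 2.29] [0.0, 0.0, -0.0]
[-5.32, -0.0, 2.73] [0.0, 0.0, -0.0]
```

carry_out(steps=[[[-0.42,0,0.25,0,0,0],[-0.83,0,0.5,0,0,0],[-1.1,0,0.65,0,0,0],[-1.4,0,0.81,0,0,0],[-1.72,0,0.97,0,0,0],[-2,0,1.11,0,0,0],[-2.3,0,1.26,0,0,0],[-2.62,0,1.41,0,0,0],[-2.9,0,1.55,0,0,0],[-3.2,0,1.7,0,0,0],[-3.52,0,1.85,0,0,0],[-3.52,0,1.85,0,0,0]]])

```text
time: 12.93
ee_pos: [0.5944, 0.0119, 0.0625]
eef_rot: [0.04, 0.965, -0.01, 0.259]
ft_force: [0.4, -0.0, 0.5]
width: 0.014
grip_force: 0.0
```

Run:
```python
from h import *
s=r.read_state();x=W(s["ee_pos"]);print(x,s["width"],s["joint_positions"],s["ft_force"])
T=[(-110,63,31),(-100,63.6,32),(-90,64.3,33),(-80,65,34),(-70,65.7,35),(-60,66.4,35.5)]
rows([(F(a,.6,z),l) for a,z,l in T])
p=r.camera_params("wrist");w=r.camera("wrist")
sc=r.camera("scene");c=np.zeros((600,800,3),np.uint8)
c[:400,:560]=cv2.resize(sc[170:270,260:400],None,fx=4,fy=4,interpolation=cv2.INTER_CUBIC);c[400:600,:400]=cv2.resize(w,(400,300))[60:260]
cv2.imwrite("pics/c6.png",c[:,:,::-1])
```

```text
[-119.6    0.8   62.5] 0.014026893938829317 [-0.03633793  0.1404588  -0.14112877  2.1844955   0.45071685  0.33820681
  0.92763049] [ 0.40384597 -0.0439022   0.48490784]
[-0.86, -0.02, 0.44] [0.0, -0.017, 0.0]
[-1.75, -0.02, 0.89] [0.0, -0.034, 0.0]
[-2.65, -0.02, 1.33] [0.0, -0.051, 0.0]
[-3.55, -0.02, 1.77] [0.0, -0.069, 0.0]
[-4.45, -0.02, 2.21] [0.0, -0.086, 0.0]
[-5.35, -0.02, 2.65] [0.0, -0.095, 0.0]
```

View pics/c6.png

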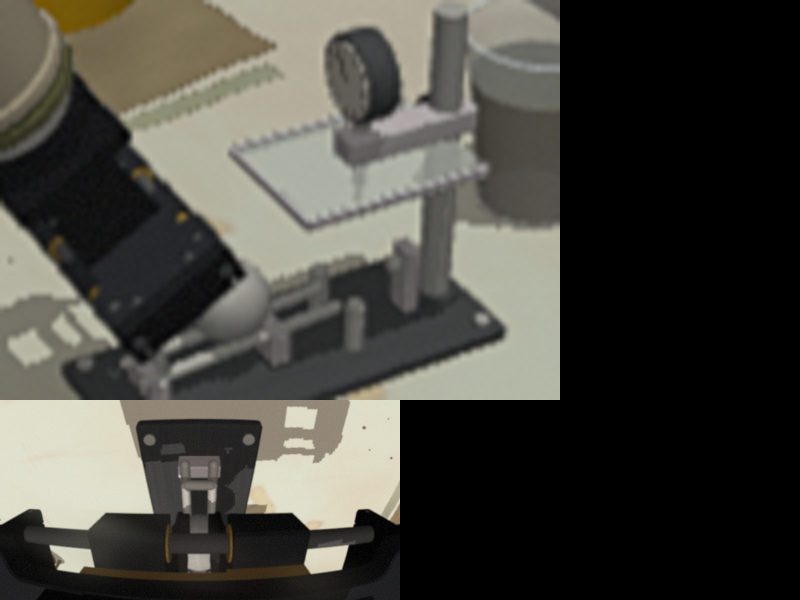

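The ball is on the rails in front of the fingers, at about scene pixel (319,245), and the guard is still well clear. I continue.

carry_out(steps=[[[-0.43,0,0.22,0,-0.01,0],[-0.86,-0.02,0.44,0,-0.017,0],[-1.3,-0.02,0.67,0,-0.025,0],[-1.75,-0.02,0.89,0,-0.034,0],[-2.2,-0.02,1.11,0,-0.043,0],[-2.65,-0.02,1.33,0,-0.051,0],[-3.1,-0.02,1.55,0,-0.06,0],[-3.55,-0.02,1.77,0,-0.069,0],[-4,-0.02,1.99,0,-0.078,0],[-4.45,-0.02,2.21,0,-0.086,0],[-4.9,-0.02,2.43,0,-0.09,0],[-5.35,-0.02,2.65,0,-0.095,0],[-5.35,-0.02,2.65,0,-0.095,0]]])

```text
time: 14.12
ee_pos: [0.6539, 0.0068, 0.0663]
eef_rot: [0.039, 0.952, -0.012, 0.305]
ft_force: [1.2, 0.1, 0.7]
width: 0.014
grip_force: 0.0
```

Run:
```python
from h import *
s=r.read_state();x=W(s["ee_pos"]);print(x,s["joint_positions"],s["ft_force"])
T=[(-55,66.9,36),(-50,67.3,36),(-45,67.8,36),(-41,68.3,36),(-38,68.3,36),(-35,68.3,36)]
rows([(F(a,.6,z),l) for a,z,l in T])
P=r.camera_params("scene");sc=r.camera("scene");cv2.imwrite("pics/s7.png",sc[:,:,::-1])
a=cv2.imread("pics/scene0.png");d=cv2.absdiff(a,sc[:,:,::-1].copy()).max(2)
u,v=proj(P,F(-30,.5,62));print("pred",u,v)
for rr in range(int(v)-16,int(v)+18,3): print(rr,d[rr,int(u)-24:int(u)+26:2].tolist())
```

```text
[-59.9   0.6  66.3] [-0.11774215  0.2228245  -0.038301    2.1233867   0.65743664  0.23634265
  0.73768033] [1.18735517 0.06504245 0.66950334]
[-0.43, 0.0, 0.23] [0.0, -0.009, 0.0]
[-0.86, 0.0, 0.49] [0.0, -0.009, 0.0]
[-1.3, -0.0, 0.74] [0.0, -0.009, 0.0]
[-1.66, -0.0, 0.93] [0.0, -0.009, 0.0]
[-1.9, -0.0, 1.11] [0.0, -0.009, 0.0]
[-2.14, -0.0, 1.28] [0.0, -0.009, 0.0]
pred 338.7793296321643 235.62984223108873
219 [155, 152, 138, 135, 136, 137, 136, 76, 94, 112, 10, 11, 9, 8, 8, 9, 9, 9, 6, 8, 9, 7, 6, 6, 6]
222 [144, 131, 134, 135, 136, 136, 135, 138, 77, 51, 120, 62, 10, 7, 7, 8, 7, 10, 4, 6, 6, 7, 9, 9, 9]
225 [130, 131, 136, 136, 136, 134, 135, 135, 135, 138, 83, 95, 83, 8, 2, 2, 8, 9, 8, 9, 8, 9, 8, 8, 9]
228 [128, 130, 135, 135, 135, 135, 133, 106, 138, 142, 151, 145, 132, 154, 96, 81, 50, 10, 10, 8, 9, 9, 9, 7, 7]
231 [135, 136, 135, 135, 136, 134, 137, 145, 144, 155, 157, 146, 137, 139, 128, 72, 80, 63, 11, 8, 10, 10, 6, 4, 5]
234 [135, 135, 135, 134, 134, 139, 144, 150, 157, 156, 156, 155, 154, 89, 68, 46, 24, 29, 2, 10, 8, 3, 7, 6, 6]
237 [138, 138, 132, 136, 141, 146, 153, 154, 157, 157, 146, 107, 12, 11, 7, 5, 4, 21, 8, 2, 3, 3, 4, 4, 5]
240 [135, 124, 143, 147, 153, 155, 135, 107, 91, 91, 46, 7, 8, 8, 43, 53, 46, 30, 1, 3, 2, 2, 3, 2, 4]
243 [144, 126, 86, 91, 96, 98, 85, 77, 21, 3, 27, 15, 2, 5, 34, 42, 25, 3, 4, 1, 1, 2, 5, 5, 4]
246 [80, 82, 73, 47, 39, 71, 78, 11, 6, 4, 3, 11, 5, 3, 6, 1, 2, 5, 4, 4, 1, 2, 1, 5, 5]
249 [60, 105, 108, 126, 85, 31, 7, 4, 2, 3, 6, 5, 5, 4, 2, 2, 5, 5, 5, 2, 3, 2, 5, 5, 3]
252 [25, 54, 50, 19, 1, 5, 5, 4, 6, 3, 2, 4, 1, 5, 5, 3, 3, 4, 5, 2, 4, 2, 1, 2, 6]
```

carry_out(steps=[[[-0.22,0,0.12,0,-0.009,0],[-0.43,0,0.23,0,-0.009,0],[-0.65,0,0.36,0,-0.009,0],[-0.86,0,0.49,0,-0.009,0],[-1.08,0,0.61,0,-0.009,0],[-1.3,0,0.74,0,-0.009,0],[-1.3,0,0.74,0,-0.009,0]]])

```text
time: 14.75
ee_pos: [0.6684, 0.0054, 0.0678]
eef_rot: [0.039, 0.95, -0.013, 0.309]
ft_force: [0.8, -0.2, -0.2]
width: 0.0141
grip_force: 0.0
```

carry_out(steps=[[[-0.18,0,0.1,0,0,0],[-0.36,0,0.2,0,0,0],[-0.36,0,0.2,0,0,0],[-0.36,0,0.2,0,0,0]]])

```text
time: 15.08
ee_pos: [0.672, 0.0052, 0.0681]
eef_rot: [0.039, 0.95, -0.013, 0.309]
ft_force: [-0.9, 0.4, -0.1]
width: 0.0137
grip_force: 0.0
```

```bash
cat > edge.py <<'E'
from h import *
s=r.read_state();x=W(s["ee_pos"]);print(x,s["joint_positions"],s["ft_force"])
P=r.camera_params("scene");sc=r.camera("scene")[:,:,::-1].copy()
a=cv2.imread("pics/scene0.png");d=cv2.absdiff(a,sc).max(2)
u,v=proj(P,F(0,0,59));print("nest px",u,v)
for rr in range(int(v)-16,int(v)+18,3): print(rr,d[rr,int(u)-34:int(u)+20:2].tolist())
E
python3 edge.py
```

```text
[-41.7   0.5  68.1] [-0.10748196  0.25186702 -0.04117173  2.08513442  0.65237488  0.23564729
  0.7511714 ] [-0.90155723  0.41881013 -0.09099456]
nest px 349.6794561237787 233.30448621402522
217 [154, 150, 154, 156, 152, 116, 57, 124, 132, 131, 133, 130, 137, 58, 9, 8, 8, 7, 8, 8, 9, 9, 7, 8, 7, 6, 5]
220 [155, 154, 152, 139, 135, 138, 140, 73, 92, 126, 133, 109, 128, 134, 125, 13, 9, 8, 8, 8, 6, 5, 6, 7, 8, 6, 3]
223 [153, 150, 135, 134, 134, 136, 136, 136, 116, 51, 117, 129, 121, 143, 113, 120, 15, 4, 7, 10, 9, 7, 8, 7, 8, 6, 3]
226 [138, 130, 134, 139, 133, 134, 134, 134, 138, 138, 70, 65, 75, 116, 131, 119, 154, 134, 81, 85, 25, 12, 10, 9, 9, 5, 5]
229 [132, 134, 135, 134, 135, 133, 136, 135, 133, 140, 145, 146, 156, 156, 156, 152, 123, 88, 66, 71, 81, 63, 9, 5, 9, 5, 3]
232 [137, 136, 133, 135, 138, 135, 134, 136, 144, 143, 153, 159, 161, 157, 161, 129, 71, 66, 66, 72, 77, 88, 4, 6, 6, 4, 5]
235 [134, 136, 133, 135, 122, 129, 137, 145, 148, 155, 160, 157, 133, 132, 49, 13, 6, 6, 6, 4, 31, 6, 12, 4, 4, 4, 3]
238 [139, 138, 97, 134, 134, 147, 146, 156, 149, 131, 99, 74, 59, 10, 9, 28, 56, 56, 56, 55, 48, 21, 3, 5, 6, 5, 6]
241 [65, 137, 138, 121, 122, 100, 99, 96, 94, 73, 59, 7, 8, 8, 40, 42, 44, 46, 45, 44, 34, 6, 5, 5, 4, 4, 5]
244 [11, 9, 69, 90, 85, 48, 45, 63, 88, 58, 1, 5, 5, 3, 2, 11, 14, 11, 19, 11, 1, 4, 4, 4, 4, 4, 3]
247 [7, 8, 13, 61, 81, 63, 62, 53, 15, 5, 2, 4, 5, 7, 4, 3, 5, 6, 6, 2, 3, 3, 3, 5, 5, 3, 3]
250 [52, 46, 29, 12, 2, 57, 60, 3, 6, 6, 3, 4, 1, 4, 3, 3, 5, 4, 2, 2, 0, 3, 2, 2, 3, 4, 5]
```

carry_out(steps=[[[-0.13,0,0.09,0,0,0],[-0.26,0,0.18,0,0,0],[-0.26,0,0.18,0,0,0],[-0.26,0,0.18,0,0,0],[-0.26,0,0.18,0,0,0]]])

```text
time: 15.55
ee_pos: [0.675, 0.005, 0.0682]
eef_rot: [0.039, 0.95, -0.013, 0.309]
ft_force: [-0.4, 0.6, 0.7]
width: 0.0141
grip_force: 0.0
```

```bash
python3 edge.py
```

```text
[-38.7   0.6  68.2] [-0.10342682  0.25749821 -0.04414407  2.07747573  0.64786367  0.23717638
  0.7574764 ] [-0.39136041  0.56908037  0.65044981]
nest px 349.6794561237787 233.30448621402522
217 [152, 156, 152, 160, 157, 123, 58, 123, 130, 132, 131, 132, 134, 135, 33, 12, 8, 6, 7, 9, 7, 9, 6, 7, 7, 7, 5]
220 [156, 153, 160, 151, 136, 137, 137, 73, 91, 126, 134, 129, 118, 130, 143, 83, 6, 9, 8, 8, 5, 5, 7, 7, 9, 7, 4]
223 [155, 153, 145, 133, 133, 137, 137, 137, 117, 50, 122, 105, 120, 142, 109, 117, 70, 22, 8, 9, 9, 8, 8, 7, 8, 6, 4]
226 [144, 129, 133, 136, 135, 135, 135, 138, 135, 137, 73, 59, 77, 109, 138, 134, 127, 167, 111, 85, 27, 11, 9, 8, 8, 6, 4]
229 [131, 135, 134, 133, 136, 133, 135, 135, 134, 136, 146, 146, 156, 156, 160, 150, 158, 123, 68, 70, 81, 63, 8, 5, 10, 6, 4]
232 [122, 136, 135, 133, 137, 134, 135, 134, 142, 144, 147, 157, 158, 157, 162, 154, 94, 64, 65, 73, 79, 87, 3, 5, 5, 4, 4]
235 [123, 135, 137, 137, 137, 104, 134, 144, 144, 155, 155, 157, 135, 134, 81, 16, 6, 6, 6, 3, 32, 7, 14, 3, 4, 5, 3]
238 [116, 141, 114, 126, 134, 142, 144, 147, 155, 130, 98, 71, 78, 26, 7, 30, 53, 56, 56, 55, 48, 21, 3, 5, 5, 7, 6]
241 [12, 80, 143, 118, 122, 96, 94, 95, 95, 73, 65, 40, 4, 9, 41, 41, 44, 47, 44, 44, 37, 8, 5, 6, 5, 3, 4]
244 [9, 8, 11, 81, 80, 53, 26, 65, 87, 82, 28, 6, 6, 4, 1, 11, 13, 11, 20, 11, 2, 1, 4, 5, 3, 2, 3]
247 [7, 6, 13, 33, 36, 77, 63, 45, 24, 5, 3, 4, 5, 5, 6, 4, 4, 5, 6, 1, 1, 4, 3, 4, 5, 1, 5]
250 [52, 45, 30, 14, 8, 8, 66, 9, 5, 5, 4, 5, 3, 3, 3, 3, 4, 5, 2, 2, 3, 0, 1, 2, 2, 3, 4]
```

The ball's edge did not change while the tool advanced 3 mm, and the force is about zero. It seems to have dropped into the nest already, so I back off and check.

carry_out(steps=[[[0.4,0,-0.4,0,0,0],[1,0,-1.2,0,0,0],[1.5,0,-3,0,0,0],[1.5,0,-6,0,0,0],[1.5,0,-9,0,0,0],[1.5,0,-12,0,0,0],[1.5,0,-12,0,0,0],[1.5,0,-12,0,0,0]]])

```text
time: 16.27
ee_pos: [0.5924, 0.0118, 0.1586]
eef_rot: [0.039, 0.95, -0.013, 0.31]
ft_force: [0.3, -0.3, -0.3]
width: 0.0134
grip_force: 0.0
```

Run:
```python
from h import *
s=r.read_state();print(W(s["ee_pos"]),s["ft_force"])
P=r.camera_params("scene");sc=np.mean([r.camera("scene").astype(float) for _ in range(4)],0)
a=cv2.imread("pics/scene0.png")[:,:,::-1].astype(float);d=np.abs(a-sc).max(2)
u,v=proj(P,F(0,0,59));print("nest",u,v,"top-of-track",proj(P,F(-17,0,63)),"-10",proj(P,F(-10,0,62.5)))
m=(d>16).astype(np.uint8);m[:, :int(u)-25]=0;m[:,int(u)+25:]=0;m[:int(v)-22]=0;m[int(v)+22:]=0
for rr in range(int(v)-16,int(v)+16): print(rr,"".join("#" if q else "." for q in m[rr,int(u)-24:int(u)+24]))
m=cv2.morphologyEx(m,cv2.MORPH_CLOSE,np.ones((5,5)))
c=max(cv2.findContours(m,0,1)[0],key=cv2.contourArea);print(cv2.minEnclosingCircle(c),cv2.fitEllipse(c))
```

```text
[-121.5    0.6  158.6] [ 0.2534339  -0.30508634 -0.33639327]
nest 349.6794561237787 233.30448621402522 top-of-track (np.float64(343.615881356048), np.float64(233.8827455407866)) -10 (np.float64(346.1364896741271), np.float64(233.2485097801168))
217 ................................................
218 ................................................
219 ................................................
220 ................................................
221 ................................................
222 ................................................
223 ................................................
224 ......................######....................
225 ...................###########..................
226 .................##############.................
227 ................################................
228 ...............##################...............
229 ...............##################...............
230 ..............####################..............
231 ..............####################..............
232 ..............####################..............
233 ...
[... 294 characters left out ...]
#...............
239 ..................###############...............
240 .................################...............
241 .................###############................
242 ..................#############.................
243 ...................###########..................
244 .....................#....##....................
245 ................................................
246 ................................................
247 ................................................
248 ................................................
((348.53570556640625, 234.0), 10.583168029785156) ((348.54144287109375, 233.89280700683594), (19.694976806640625, 20.35273551940918), 159.17930603027344)
```

```bash
python3 -c "
from bench import r
print(r.close_job())"
```

```text
the job is handed in; nothing more can be done
None
```

I laid the ball on the low end of the track, released it, pushed it over the top and handed the job in. The last scene picture puts its centre within about 1.4 pixels (roughly 3 to 4 mm) of the seated spot in the nest, with the tool well clear; contact with the domes and back stop was not measured directly, and the hand-in returned no verdict.

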